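# Pack up the drawn-out tray and hold the wedge tight

### The arm

A 6-joint arm with a two-finger parallel gripper is mounted at the origin on the work surface. World frame = base frame: x ahead of the robot, y to its left, z up, the work surface at z = 0. Lengths are in m, angles in rad, forces in N, time in s.
With the tool pointing down it reaches from about 0.225 to 0.875 m from the base axis. Payload 3.4 kg.
Tool frame: the origin (TCP) lies between the finger pads; the fingertips stand 11 mm ahead of it and the grasp point (between the pads) lies 8 mm behind it (tips_ahead is the distance from the TCP to the fingertips, in m); z points along the fingers, x is the direction in which the jaws open and shut, and the axes are right-handed (so a half turn about z gives the same grasp; the last joint's range is limited). The gripper opens to 85 mm and grips with 20 to 120 N. Pads are 22 mm wide; open, the fingers measure 114 mm over their backs; the gripper's body (76 mm by 85 mm) begins 54 mm behind the grasp point. The pads swing forward as they close: fully open they stand 13 mm farther back than shut.
Start: joints at [1.096, 0.276, 1.505, -0, 1.361, -0.121], TCP at [0.199, 0.539, 0.242] pointing down, gripper open.
Joint ranges: [-2.89, 2.89], [-0.75, 2.08], [0.22, 2.7], [-1.18, 4.32], [0.11, 2.71], [-2.7, 2.7]. Speed limits (rad/s): [2.57, 2.57, 3.14, 3.14, 3.14, 3.14].

### API

Orientations are given as a unit quaternion [w, x, y, z].
In Python, from rig import get_state, get_image, sign_off, masks_of, tips_ahead gives the robot as it stands.
- The arm moves only by the tool play_rows, never from a script. Its argument "series" is a list of rows, each an object of numbers: "fingers": the closure, from -1 (fully open) to 1 (shut); "dx", "dy", "dz": the shift along the world's x, y, z in mm; "turn": the turn about the world's z in rad. A call has 1 to 20 rows; each row shifts and turns the pose as measured when the row begins; what a row does not reach is not made up. A row lasts 1/12 s, in which the tool goes at most 41.7 mm and 7.16 degrees, less where a joint would pass 70% of its speed; a pose out of reach is approached as far as the arm can. A call with a gripper value outside its range is refused whole. The fingers move at their own pace and stop on an object; "squeeze" is the grip in N (left out, the last holds). Time passes only in rows, so rows that do not move let the fingers close. It gives the time, the measured TCP pose, the force and the opening at its end, in the units of the state.
- get_state(): the state, without advancing time (a new reading comes with each control period).
- get_image(name): name is "side" or "top"; returns a dict with "pixels" (400x640x3 uint8, red, green, blue), "vfov" (degrees; the focal length in pixels is half the picture's height over the tangent of half this angle, whatever the lens; pixels are square), "cx", "cy" (the principal point, pixels), "dist" ([k1, k2, p1, p2, k3] as OpenCV has them; the pictures are not rectified), "rvec" (rotation vector, rad) and "tvec" (3), from world to camera coordinates, as OpenCV has them. Camera axes: x right, y down, z forward; pixel columns grow to the right and rows downward; lengths in m; the calibration is good to about 2 mm. A picture is of the moment at which its call begins. There is no depth.
- sign_off(): hands the job in, once; it reports no verdict.
Trained networks look in a picture, given as the dict that the camera call returned (one of the last four; its "shot" number tells which), for a name from the list of things; names that differ only in an ending like _2 or _b are one class to them, and where a whole thing is asked for, a point or a joint stands for the part that bears it (a point fixed in the world has none). Each returns a list of dicts, best first, with "p" (0 to 1); they miss things now and then, are a little off and sometimes report something else, mostly with a low value. They report only what shows in the picture. A call takes as long as a camera call. They do not tell look-alikes from the thing itself.
- masks_of(picture, label): "region" (400x640 bool, what is visible of it) and "xy" ([column, row] in pixels, amid what is visible of it).
The state is a dict: "clock": time; "qpos": joint angles; "qd": joint speeds; "effort": joint torques, N m; "position": TCP position; "ee_rot": TCP orientation; "contact_force": force on the tool from outside, world axes, zero at the start; "moment": the same for the moment, N m; "width": finger opening in m.
Only numpy, scipy, OpenCV 4.12 (cv2) and the standard library are available. Lean on these libraries where they do the work, as an engineer would, in place of code of your own. Each camera call takes 0.05 s, during which the arm holds its last target. There are 200 camera calls.

### The job

The drawn-out tray springs when pressed, so pack it up solid from the bench so that the top bar can be worked on: stack two or three of the flat pine packers (as many as the wedge needs) flat on one another under the middle of the tray's front lip, then push the wedge in, thin end first, between the stack and the lip until it is tight and has raised the lip by about two millimetres. Jack the tray up no further, leave the screwdriver and pliers where they lie, and finish still holding the wedge tight in place; do not let it go.

Things in the scene. Friction and masses are not known exactly. Their poses are not given: they have to be found in the camera images.
- tray_lip (a point): middle of the lower front edge of the tray's folded lip, the tray's lowest part; its height is the gap from bench to lip (26 to 39 mm). x points level away from the robot, under the tray; y along the lip to the left. The lip is straight, 520 mm wide; the space below it is open. The tray is springy: the lip rises about 1 mm for every 3 N pushed up under it
- tray: shallow aluminium tray, 330 deep, 520 wide, 31 high, on side runners that begin 100 mm behind the lip; a blue foundation panel and a grooved pine top bar lie in it. Origin and axes are those of tray_lip
- packer1: flat pine packer, 110 x 36 x 8 mm (x, y, z), lying flat on the bench; origin at the centre of its underside; x runs along its length. One of three alike
- packer2: flat pine packer, 110 x 36 x 8 mm (x, y, z), lying flat on the bench; origin at the centre of its underside; x runs along its length. One of three alike
- packer3: flat pine packer, 110 x 36 x 8 mm (x, y, z), lying flat on the bench; origin at the centre of its underside; x runs along its length. One of three alike. Use two for gaps up to about 32 mm, else three: the wedge then tightens 25 to 100 mm in. A spare stays on the bench. With some 35 mm of their length past the lip, packers also make a bed for the wedge in front of it
- wedge: wooden wedge lying on its flat underside, 140 long, 36 wide; its top slopes evenly from 24 mm high at the thick end (-x) to 4 mm at the thin end (+x). Origin at the centre of its underside, z up. Starts with its thin end roughly away from the robot. Wood on wood and on the lip is dry, friction about 0.5 to 0.7
- wedge_tip (a point): middle of the lower edge of the wedge's thin end, 70 mm ahead of the wedge's origin along its x
- screwdriver: stubby wooden-handled screwdriver, 105 mm long, lying on the bench to the left; leave it alone. Origin at mid length on its underside
- pliers: chrome pliers, about 165 mm long, lying on the bench to the right; leave them alone. Origin near the middle, on the underside
Things that resemble listed ones, but are neither listed nor needed, are in the scene too. Leave any blue or pink look-alike of the packer2 alone.

How it is judged:
By the outcome, as a careful person would: the job done as asked, in the order asked, and still so for the second after the job is handed in, while the arm keeps its last pose, push and grip.
It also fails if it takes over 72 s, if anything falls off the work surface, if the arm or the gripper's body presses on something with over 40 N, if the wrist force passes 120 N, or if a joint passes its speed limit or range.

## Working session

There is one attempt and no reset: what is moved stays moved. The work goes in short steps, Python scripts to look and compute and a tool call to move; the robot and the scene stay as the last step left them, time stands still between calls to the robot, and variables do not carry over. Pictures are saved under pics/ and viewed, about 8 in all and at most 12, crops included, and the job is handed in when it is done.

Besides the shell and the picture viewer there is one more tool, called after "Request:" as name(argument=value, ...), one argument or row to a line, values as JSON. play_rows: Moves the arm, as the interface text tells. Its arguments: {"type":"object","properties":{"series":{"type":"array"},"squeeze":{"type":"number"}},"required":["series"]}

```bash
mkdir -p pics; ls
cat > h.py <<'E'
import numpy as np, cv2
from rig import *
def K(im):
    h=im["pixels"].shape[0]; f=h/2/np.tan(np.radians(im["vfov"])/2)
    return np.array([[f,0,im["cx"]],[0,f,im["cy"]],[0,0,1.]])
def ray(im,uv):
    u=cv2.undistortPoints(np.array(uv,float).reshape(-1,1,2),K(im),np.array(im["dist"]))[:,0]
    R=cv2.Rodrigues(np.array(im["rvec"],float))[0]; t=np.array(im["tvec"],float).ravel()
    d=np.c_[u,np.ones(len(u))]@R; return -R.T@t,d
def onz(im,uv,z):
    c,d=ray(im,uv); return c+d*((z-c[2])/d[:,2])[:,None]
def proj(im,P):
    return cv2.projectPoints(np.array(P,float).reshape(-1,1,3),np.array(im["rvec"],float),np.array(im["tvec"],float),K(im),np.array(im["dist"]))[0][:,0]
def save(im,n,crop=None,s=1):
    p=im["pixels"][:,:,::-1]
    if crop: p=p[crop[1]:crop[3],crop[0]:crop[2]]
    cv2.imwrite("pics/"+n,cv2.resize(p,None,fx=s,fy=s,interpolation=cv2.INTER_CUBIC))
E
python3 - <<'E'
from h import *
print(get_state())
for n in("side","top"):
    im=get_image(n); save(im,n+"0.png")
    R=cv2.Rodrigues(np.array(im["rvec"]))[0]; print(n,-R.T@np.array(im["tvec"]),im["vfov"],im["dist"])
    for l in("packer1","wedge","tray","tray_lip","screwdriver","pliers"):
        for m in masks_of(im,l):
            c,s,a=cv2.minAreaRect(np.argwhere(m["region"])[:,::-1].astype(np.float32))
            b=cv2.boxPoints((c,s,a)); print(l,round(m["p"],2),np.round(m["xy"]),m["region"].sum(),np.round(onz(im,[m["xy"]],.008)[0],3), np.round(onz(im,b,.008)[:,:2],3).tolist())
E
```

```text
pics
{'clock': 0.0, 'qpos': array([ 1.09598768e+00,  2.76597023e-01,  1.50615991e+00,  4.79008036e-06,
        1.36069505e+00, -1.20997661e-01]), 'qd': array([ 0.00107298,  0.00124032,  0.00023859, -0.00084338, -0.00171009,
       -0.00088862]), 'effort': array([-1.31092856e-04, -4.16769826e+01, -2.45803410e+01, -4.87973994e-04,
        1.11842790e-02, -5.99075605e-06]), 'position': array([0.19898608, 0.53891742, 0.24142787]), 'ee_rot': array([ 4.33400711e-04,  8.20510517e-01,  5.71630673e-01, -8.22467279e-04]), 'contact_force': array([ 0.34102279, -0.05992822,  0.37798096]), 'moment': array([ 0.05254409,  0.00306694, -0.03950729]), 'width': 0.08550074867038862}
side [0.39288371 0.90211899 0.67569164] 54.16330727168171 [-0.01709925  0.          0.          0.          0.        ]
packer1 0.81 [342. 177.] 278 [ 0.478 -0.224  0.008] [[0.53, -0.209], [0.42, -0.249], [0.413, -0.193], [0.52, -0.155]]
packer1 0.61 [328. 259.] 494 [0.477 0.179 0.008] [[0.538, 0.205], [0.541, 0.161], [0.429, 0.172], [0.43, 0.214]]
packer1 0.6 [389. 178.] 224 [ 0.322 -0.24   0.008] [[0.376, -0.244], [0.281, -
[... 1803 characters left out ...]
.124]]
wedge 0.62 [236. 216.] 469 [0.476 0.299 0.008] [[0.53, 0.346], [0.542, 0.307], [0.411, 0.263], [0.399, 0.301]]
tray 0.78 [322. 130.] 9612 [0.764 0.013 0.008] [[0.96, 0.324], [1.01, -0.258], [0.657, -0.274], [0.61, 0.283]]
tray_lip 0.65 [322. 129.] 9992 [0.77  0.013 0.008] [[0.963, 0.33], [1.013, -0.257], [0.654, -0.273], [0.606, 0.288]]
tray_lip 0.6 [196. 192.] 104 [0.558 0.437 0.008] [[0.546, 0.464], [0.569, 0.417], [0.545, 0.405], [0.522, 0.451]]
screwdriver 0.43 [321. 133.] 9909 [0.755 0.019 0.008] [[0.961, 0.327], [1.012, -0.257], [0.656, -0.274], [0.608, 0.284]]
pliers 0.58 [470. 196.] 336 [ 0.533 -0.473  0.008] [[0.565, -0.405], [0.612, -0.445], [0.507, -0.571], [0.461, -0.531]]
```

View pics/side0.png

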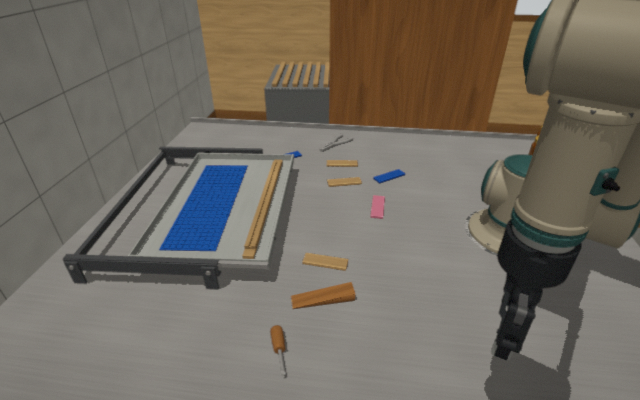

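View pics/top0.png

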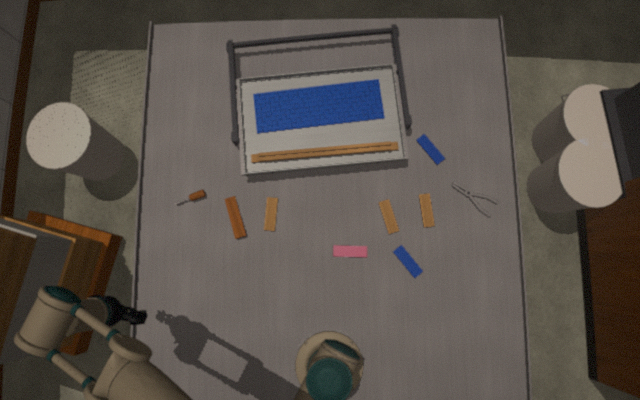

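Run:
```python
from h import *
a=get_image("side");b=get_image("top")
A=cv2.resize(a["pixels"][140:280,230:360,::-1],None,fx=5,fy=4.2,interpolation=cv2.INTER_CUBIC)
cv2.imwrite("pics/c1.png",A)
B=cv2.resize(b["pixels"][145:265,215:445,::-1],None,fx=3.4,fy=4.8,interpolation=cv2.INTER_CUBIC)
cv2.imwrite("pics/c2.png",B)
```

```text
(no output)
```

View pics/c1.png

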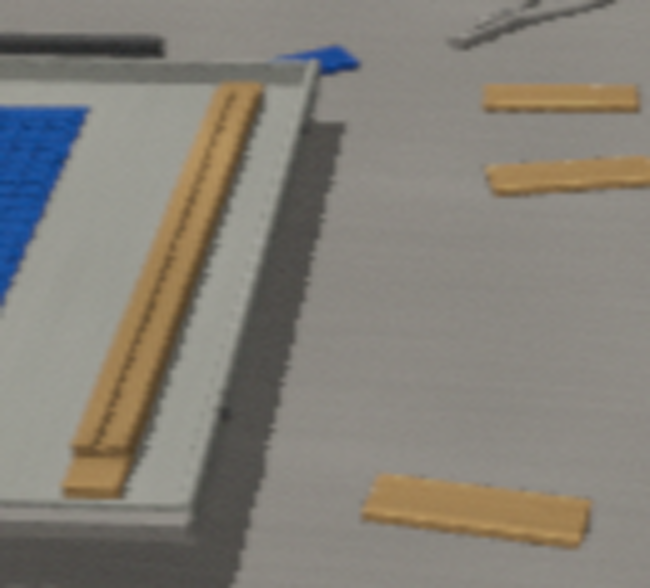

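View pics/c2.png

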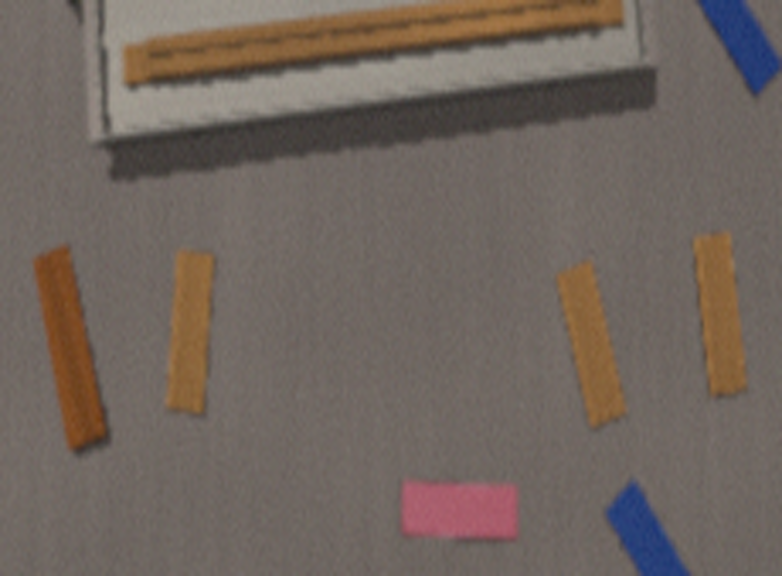

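Run:
```python
from h import *
a=get_image("side");b=get_image("top")
S=get_state(); print("tips",tips_ahead if not callable(tips_ahead) else tips_ahead())
R=cv2.Rodrigues(np.zeros(3))[0]
w,x,y,z=S["ee_rot"]; print("toolx",1-2*(y*y+z*z),2*(x*y+w*z),2*(x*z-w*y))
hsv=cv2.cvtColor(b["pixels"],cv2.COLOR_RGB2HSV)
for n,(c,r),zt in(("A",(271,214),.008),("B",(388,216),.008),("C",(427,210),.008),("W",(236,217),.014)):
    m=np.zeros((400,640),np.uint8); w0=hsv[r-28:r+29,c-18:c+19]
    m[r-28:r+29,c-18:c+19]=(w0[...,1]>85)&(w0[...,0]<25)
    cs=max(cv2.findContours(m,cv2.RETR_EXTERNAL,cv2.CHAIN_APPROX_NONE)[0],key=cv2.contourArea)
    mm=np.zeros_like(m);cv2.drawContours(mm,[cs],-1,1,-1)
    P=onz(b,np.argwhere(mm)[:,::-1],zt)[:,:2]
    (cx,cy),_,_=cv2.minAreaRect((P*1000).astype(np.float32))
    _,_,v=np.linalg.svd(P-P.mean(0),full_matrices=False); d=v[0]*np.sign(v[0][0])
    pr=(P-P.mean(0))@v.T; print(n,mm.sum(),"mean",P.mean(0).round(4),"rect",round(cx,1),round(cy,1),"yaw",np.arctan2(d[1],d[0]).round(3),"ext",np.ptp(pr,axis=0).round(4))
g=lambda im:cv2.GaussianBlur(im["pixels"],(3,3),0).mean(2)
def sub(pr): # strongest drop
    d=-np.gradient(pr);k=int(d.argmax()); 
    if 0<k<len(d)-1: k+= .5*(d[k-1]-d[k+1])/(d[k-1]-2*d[k]+d[k+1])
    return k
gb=g(b);ga=g(a)
T=[]
for c in range(256,400,2):
    r0=int(175-(c-247)/16)-9; T.append((c,r0+sub(gb[r0:r0+18,c])))
Sd=[]
for r in range(170,258,2):
    c0=int(293-(r-155)*.29)-10
    Sd.append((c0+sub(ga[r,c0:c0+20]),r))
def line(P,ax):
    P=np.array(P)
    for _ in range(4):
        k=np.polyfit(P[:,ax],P[:,1-ax],2); e=P[:,1-ax]-np.polyval(k,P[:,ax]); P=P[abs(e)<max(.4,2*e.std())]
    print("line",len(P),e.std().round(2)); return P
T=line(T,0);Sd=line(Sd,1)
print(T[[0,-1]],Sd[[0,-1]])
np.set_printoptions(suppress=True)
print(gb[160:190,300].round(),gb[160:190,350].round()); print(ga[200,260:300].round(),ga[240,250:290].round())
print("near corner col", ga[248:285,262].round())
# fit line level: x = x0 + s*y, z=h ; residual pixel distance to planes
from scipy.optimize import least_squares
ct,dt=ray(b,T);cs,ds=ray(a,Sd)
def res(p):
    o=[]
    for c,d,sc in((ct,dt,1.3),(cs,ds,.9)):
        q=c+d*((p[2]-c[2])/d[:,2])[:,None]; o.append((q[:,0]-p[0]-p[1]*q[:,1])*1000)
    return np.concatenate(o)
for f in(ct,):
    r=least_squares(res,[.63,0,.03]);print(r.x,np.abs(r.fun).mean())
```

```text
tips 0.011
toolx 0.3464725562534442 0.9380600929803633 0.00017239743669522113
A 374 mean [0.4823 0.1862] rect 482.5 186.2 yaw -0.081 ext [0.1098 0.0371]
B 381 mean [ 0.4696 -0.2   ] rect 469.9 -200.0 yaw 0.278 ext [0.1106 0.0372]
C 376 mean [ 0.4891 -0.3252] rect 489.2 -325.0 yaw 0.107 ext [0.1101 0.0376]
W 493 mean [0.4705 0.3023] rect 471.5 303.1 yaw 0.292 ext [0.1395 0.0399]
line 72 0.12
line 44 0.06
[[256.         172.26190476]
 [398.         158.84693878]] [[289.19444444 170.        ]
 [268.60126582 256.        ]]
[130. 146. 148. 147. 147. 148. 144. 127.  99.  72.  62.  63.  65.  66.
  65.  64.  69.  81.  97. 106. 107. 107. 107. 107. 107. 108. 108. 108.
 108. 107.] [141. 136. 123. 102.  77.  62.  61.  62.  63.  64.  64.  66.  76.  91.
 101. 104. 104. 103. 104. 104. 104. 103. 103. 103. 104. 105. 104. 105.
 105. 104.]
[131. 125. 117. 107. 106. 115. 123. 124. 114.  94.  80.  86. 110. 137.
 151. 154. 153. 153. 153. 153. 152. 141. 114.  87.  76.  75.  76.  77.
  77.  77.  79.  86. 103. 121. 131. 134. 134. 134. 134. 134.] [102.  98. 110. 121. 125. 122. 109.  88.  75.  79. 101. 129. 147. 151.
 151. 151. 152. 153. 152. 150. 148. 143. 124.  93.  72.  69.  75.  78.
  78.  78.  77.  78.  79.  83.  99. 121. 134. 137. 137. 137.]
near corner col [152. 152. 152. 152. 153. 153. 153. 152. 152. 152. 152. 145. 128. 121.
 130. 137. 129. 110.  97.  94.  89.  83.  79.  78.  76.  76.  77.  77.
  76.  76.  76.  77.  91. 114. 130. 133. 133.]
[ 0.62100063 -0.08501987  0.09170489] 0.2594134628591397
```

Run:
```python
from h import *
a=get_image("side");b=get_image("top")
from scipy.optimize import least_squares
obs=[(b,(243.5,173.5),0),(b,(407.5,158),1),(a,(267.5,262.5),0),(a,(293.5,154.5),1)]
L=[onz(b,[(256,172.26),(398,158.85)],z) for z in(.058,.064,.07)]
for z,l in zip((58,64,70),L):
    d=l[0]-l[1]; s=d[0]/d[1]; c=onz(b,[o[1] for o in obs[:2]],z/1e3); print(z,"slope",s.round(4),"x at y=0",(l[0][0]-s*l[0][1]).round(4),c.round(3).tolist(),"w",np.linalg.norm(c[0]-c[1]).round(4),"side",onz(a,[(289.2,170),(268.6,256)],z/1e3).round(3).tolist())
def pts(p):
    c=np.array([p[0],p[1],p[2]]); u=np.array([-np.sin(p[3]),np.cos(p[3]),0])*.26; return c+u,c-u
r=least_squares(lambda p:np.concatenate([proj(i,[pts(p)[k]])[0]-uv for i,uv,k in obs]),[.64,.0,.064,-.08])
print(r.x,r.fun.round(2))
```

```text
58 slope -0.0845 x at y=0 0.6294 [[0.607, 0.268, 0.058], [0.651, -0.261, 0.058]] w 0.5308 side [[0.644, -0.164, 0.058], [0.609, 0.242, 0.058]]
64 slope -0.0845 x at y=0 0.6279 [[0.605, 0.267, 0.064], [0.65, -0.26, 0.064]] w 0.5285 side [[0.641, -0.153, 0.064], [0.607, 0.248, 0.064]]
70 slope -0.0845 x at y=0 0.6264 [[0.604, 0.266, 0.07], [0.648, -0.259, 0.07]] w 0.5261 side [[0.639, -0.143, 0.07], [0.605, 0.254, 0.07]]
[0.62702731 0.00481087 0.06283949 0.08241533] [ 0.93 -0.05 -1.78  0.51  0.05 -1.38 -0.31  0.99]
```

Request:
play_rows(
  series=[
    {"fingers": 1,"dx": 26,"dy": -27,"turn": 0.06},
    {"dx": 26,"dy": -27,"turn": 0.06},
    {"dx": 26,"dy": -27,"turn": 0.06},
    {"dx": 26,"dy": -27,"turn": 0.06},
    {"dx": 26,"dy": -27,"turn": 0.06},
    {"dx": 26,"dy": -27,"turn": 0.06},
    {"dx": 26,"dy": -27,"turn": 0.06},
    {"dx": 26,"dy": -27,"turn": 0.02},
    {"dx": 26,"dy": -27},
    {"dx": 26,"dy": -27},
    {"dx": 26,"dy": -27},
    {"dx": 26,"dy": -27},
    {"dx": 26,"dy": -27},
    {"dx": 26,"dy": -27},
    {"dx": 26,"dy": -27},
    {"dx": 26,"dy": -27},
  ],
  squeeze=40,
)

```text
invalid input at $.series[0]: expected keys fingers, dx, dy, dz, turn
```

Request:
play_rows(
  series=[
    {"fingers": 1,"dx": 26,"dy": -27,"dz": 0,"turn": 0.06},
    {"fingers": 1,"dx": 26,"dy": -27,"dz": 0,"turn": 0.06},
    {"fingers": 1,"dx": 26,"dy": -27,"dz": 0,"turn": 0.06},
    {"fingers": 1,"dx": 26,"dy": -27,"dz": 0,"turn": 0.06},
    {"fingers": 1,"dx": 26,"dy": -27,"dz": 0,"turn": 0.06},
    {"fingers": 1,"dx": 26,"dy": -27,"dz": 0,"turn": 0.06},
    {"fingers": 1,"dx": 26,"dy": -27,"dz": 0,"turn": 0.06},
    {"fingers": 1,"dx": 26,"dy": -27,"dz": 0,"turn": 0.02},
    {"fingers": 1,"dx": 26,"dy": -27,"dz": 0,"turn": 0},
    {"fingers": 1,"dx": 26,"dy": -27,"dz": 0,"turn": 0},
    {"fingers": 1,"dx": 26,"dy": -27,"dz": 0,"turn": 0},
    {"fingers": 1,"dx": 26,"dy": -27,"dz": 0,"turn": 0},
    {"fingers": 1,"dx": 26,"dy": -27,"dz": 0,"turn": 0},
    {"fingers": 1,"dx": 26,"dy": -27,"dz": 0,"turn": 0},
    {"fingers": 1,"dx": 26,"dy": -27,"dz": 0,"turn": 0},
    {"fingers": 1,"dx": 26,"dy": -27,"dz": 0,"turn": 0},
  ],
  squeeze=40,
)

```text
clock: 2.33
position: [0.625, 0.0916, 0.2442]
ee_rot: [-0.002, 0.662, 0.749, 0.003]
contact_force: [0.4, 0.8, -0.2]
width: -0.0001
```

Request:
play_rows(
  series=[
    {"fingers": 1,"dx": -3,"dy": 0,"dz": -40,"turn": -0.03},
    {"fingers": 1,"dx": 0,"dy": 0,"dz": -40,"turn": 0},
    {"fingers": 1,"dx": 0,"dy": 0,"dz": -40,"turn": 0},
    {"fingers": 1,"dx": 0,"dy": 0,"dz": -25,"turn": 0},
    {"fingers": 1,"dx": 0,"dy": 0,"dz": 0,"turn": 0},
    {"fingers": 1,"dx": 0,"dy": 0,"dz": 0,"turn": 0},
  ],
)

```text
clock: 2.83
position: [0.6329, 0.0809, 0.0967]
ee_rot: [0.005, 0.678, 0.735, 0.007]
contact_force: [-0.1, -1.3, 1.2]
width: 0.0002
```

Request:
play_rows(
  series=[
    {"fingers": 1,"dx": -11,"dy": 0,"dz": -8,"turn": 0},
    {"fingers": 1,"dx": 0,"dy": 0,"dz": -4,"turn": 0},
    {"fingers": 1,"dx": 0,"dy": 0,"dz": -3,"turn": 0},
    {"fingers": 1,"dx": 0,"dy": 0,"dz": 0,"turn": 0},
  ],
)

```text
clock: 3.17
position: [0.6261, 0.0816, 0.0872]
ee_rot: [0.009, 0.678, 0.735, 0.011]
contact_force: [-0.4, 0.3, -0.2]
width: 0.0001
```

Request:
play_rows(
  series=[
    {"fingers": 1,"dx": 0,"dy": 0,"dz": -2,"turn": 0},
    {"fingers": 1,"dx": 0,"dy": 0,"dz": -2,"turn": 0},
    {"fingers": 1,"dx": 0,"dy": 0,"dz": 0,"turn": 0},
  ],
)

```text
clock: 3.42
position: [0.6297, 0.082, 0.0869]
ee_rot: [0.012, 0.678, 0.735, 0.014]
contact_force: [0.6, -0.3, -0.7]
width: 0.0002
```

Request:
play_rows(
  series=[
    {"fingers": 1,"dx": 0,"dy": 0,"dz": -2,"turn": 0},
    {"fingers": 1,"dx": 0,"dy": 0,"dz": -2,"turn": 0},
    {"fingers": 1,"dx": 0,"dy": 0,"dz": 0,"turn": 0},
  ],
)

```text
clock: 3.67
position: [0.6308, 0.0821, 0.0837]
ee_rot: [0.012, 0.678, 0.735, 0.014]
contact_force: [0.3, -0.8, -0.2]
width: -0.0
```

Request:
play_rows(
  series=[
    {"fingers": 1,"dx": -9,"dy": 0,"dz": -2,"turn": 0},
    {"fingers": 1,"dx": -3,"dy": 0,"dz": -3,"turn": 0},
    {"fingers": 1,"dx": 0,"dy": 0,"dz": 0,"turn": 0},
  ],
)

```text
clock: 3.92
position: [0.6175, 0.0821, 0.0779]
ee_rot: [0.012, 0.678, 0.735, 0.014]
contact_force: [-0.6, -0.3, 0.0]
width: 0.0002
```

Request:
play_rows(
  series=[
    {"fingers": 1,"dx": 0,"dy": 0,"dz": -3,"turn": 0},
    {"fingers": 1,"dx": 0,"dy": 0,"dz": -3,"turn": 0},
    {"fingers": 1,"dx": 0,"dy": 0,"dz": 0,"turn": 0},
  ],
)

```text
clock: 4.17
position: [0.6171, 0.0821, 0.0727]
ee_rot: [0.013, 0.678, 0.735, 0.014]
contact_force: [-1.6, 0.5, 6.6]
width: 0.0004
```

Run:
```python
from h import *
for i in range(3):
    S=get_state(); print(S["clock"],S["position"].round(4),S["ee_rot"].round(4),S["contact_force"].round(2),S["qd"].round(3)); get_image("side")
```

```text
4.1667 [0.6171 0.0821 0.0727] [0.0125 0.6778 0.735  0.0145] [-1.6   0.5   6.62] [-0.    -0.012 -0.007  0.     0.014  0.001]
4.2167 [0.6171 0.0821 0.073 ] [0.0126 0.6778 0.735  0.0145] [-2.48 -0.36  5.69] [ 0.    -0.003 -0.002  0.     0.006 -0.001]
4.2667 [0.6171 0.0821 0.0731] [0.0126 0.6778 0.735  0.0145] [-1.72  0.35  6.77] [ 0.001 -0.002 -0.    -0.001  0.004  0.001]
```

Request:
play_rows(
  series=[
    {"fingers": 1,"dx": 0,"dy": 0,"dz": 12,"turn": 0},
    {"fingers": 1,"dx": -20,"dy": 10,"dz": 15,"turn": -0.05},
    {"fingers": 1,"dx": -35,"dy": 15,"dz": 0,"turn": -0.05},
    {"fingers": 1,"dx": -35,"dy": 15,"dz": 0,"turn": -0.05},
    {"fingers": 1,"dx": -35,"dy": 15,"dz": -20,"turn": 0},
    {"fingers": 1,"dx": -30,"dy": 15,"dz": -40,"turn": 0},
    {"fingers": 1,"dx": -20,"dy": 10,"dz": -15,"turn": 0},
    {"fingers": 1,"dx": 0,"dy": 0,"dz": 0,"turn": 0},
    {"fingers": 1,"dx": 0,"dy": 0,"dz": 0,"turn": 0},
  ],
)

```text
clock: 5.07
position: [0.4437, 0.1599, 0.0306]
ee_rot: [0.017, 0.735, 0.678, 0.017]
contact_force: [1.0, -0.3, 0.1]
width: 0.0002
```

Request:
play_rows(
  series=[
    {"fingers": 1,"dx": -38,"dy": 15,"dz": 0,"turn": 0},
    {"fingers": 1,"dx": 0,"dy": 0,"dz": -10,"turn": 0},
    {"fingers": 1,"dx": 0,"dy": 0,"dz": -5,"turn": 0},
    {"fingers": 1,"dx": 0,"dy": 0,"dz": -3,"turn": 0},
    {"fingers": 1,"dx": 0,"dy": 0,"dz": -3,"turn": 0},
    {"fingers": 1,"dx": 0,"dy": 0,"dz": 0,"turn": 0},
  ],
)

```text
clock: 5.57
position: [0.4145, 0.176, 0.0117]
ee_rot: [0.02, 0.735, 0.677, 0.023]
contact_force: [-0.3, 0.0, 0.4]
width: 0.0001
```

Request:
play_rows(
  series=[
    {"fingers": 1,"dx": -4,"dy": 0,"dz": -2,"turn": 0},
    {"fingers": 1,"dx": 0,"dy": 0,"dz": -1,"turn": 0},
    {"fingers": 1,"dx": 0,"dy": 0,"dz": 0,"turn": 0},
  ],
)

```text
clock: 5.82
position: [0.4156, 0.1759, 0.0119]
ee_rot: [0.022, 0.736, 0.676, 0.026]
contact_force: [-0.3, -0.6, -0.9]
width: -0.0002
```

Request:
play_rows(
  series=[
    {"fingers": 1,"dx": 0,"dy": 0,"dz": -3,"turn": 0},
  ],
)

```text
clock: 5.9
position: [0.4163, 0.176, 0.0108]
ee_rot: [0.023, 0.736, 0.676, 0.026]
contact_force: [-13.5, -0.7, 61.0]
width: 0.0003
```

Request:
play_rows(
  series=[
    {"fingers": 1,"dx": 0,"dy": 0,"dz": -3,"turn": 0},
  ],
)

```text
clock: 5.98
position: [0.4164, 0.176, 0.0109]
ee_rot: [0.022, 0.737, 0.675, 0.027]
contact_force: [-14.5, -1.3, 57.6]
width: 0.0001
```

Request:
play_rows(
  series=[
    {"fingers": 1,"dx": 0,"dy": 0,"dz": 0,"turn": 0},
  ],
)

```text
clock: 6.07
position: [0.4168, 0.1759, 0.0124]
ee_rot: [0.023, 0.737, 0.675, 0.027]
contact_force: [0.6, 1.6, -0.8]
width: -0.0001
```

Request:
play_rows(
  series=[
    {"fingers": -1,"dx": 0,"dy": 0,"dz": 25,"turn": 0},
    {"fingers": -1,"dx": 10,"dy": 7,"dz": 10,"turn": 0},
    {"fingers": -1,"dx": 12,"dy": 7,"dz": 0,"turn": 0},
    {"fingers": -1,"dx": 0,"dy": 0,"dz": 0,"turn": 0},
    {"fingers": -1,"dx": 0,"dy": 0,"dz": 0,"turn": 0},
  ],
)

```text
clock: 6.48
position: [0.4422, 0.1893, 0.0509]
ee_rot: [0.024, 0.738, 0.674, 0.03]
contact_force: [-0.5, -0.6, -0.3]
width: 0.0608
```

Run:
```python
from h import *
import rig
S=get_state(); print(type(tips_ahead),tips_ahead,S["clock"],S["position"].round(4),S["ee_rot"].round(4),S["contact_force"].round(2),S["width"])
w,x,y,z=S["ee_rot"];print("toolz",2*(x*z+w*y),2*(y*z-w*x))
```

```text
<class 'float'> 0.011 6.4833 [0.4422 0.1893 0.0509] [0.0243 0.7378 0.674  0.0296] [-0.54 -0.63 -0.27] 0.06078971475846286
toolz 0.07639738194476317 0.0040300247929301175
```

Request:
play_rows(
  series=[
    {"fingers": -1,"dx": -2,"dy": 0,"dz": -20,"turn": 0},
    {"fingers": -1,"dx": 0,"dy": 0,"dz": -15,"turn": 0},
    {"fingers": -1,"dx": 0,"dy": 0,"dz": -5,"turn": 0},
  ],
)

```text
clock: 6.73
position: [0.4412, 0.1886, 0.0107]
ee_rot: [0.025, 0.738, 0.674, 0.031]
contact_force: [0.7, -0.4, -0.4]
width: 0.0854
```

Request:
play_rows(
  series=[
    {"fingers": 1,"dx": 0,"dy": 0,"dz": 0,"turn": 0},
    {"fingers": 1,"dx": 0,"dy": 0,"dz": 0,"turn": 0},
    {"fingers": 1,"dx": 0,"dy": 0,"dz": 0,"turn": 0},
    {"fingers": 1,"dx": 0,"dy": 0,"dz": 0,"turn": 0},
    {"fingers": 1,"dx": 0,"dy": 0,"dz": 0,"turn": 0},
  ],
)

```text
clock: 7.15
position: [0.4388, 0.1855, 0.0111]
ee_rot: [0.026, 0.737, 0.675, 0.028]
contact_force: [0.4, -0.1, -1.0]
width: 0.035
```

Request:
play_rows(
  series=[
    {"fingers": 1,"dx": 0,"dy": 0,"dz": 15,"turn": 0},
    {"fingers": 1,"dx": 10,"dy": -30,"dz": 5,"turn": 0.04},
    {"fingers": 1,"dx": 10,"dy": -35,"dz": 0,"turn": 0.05},
    {"fingers": 1,"dx": 10,"dy": -35,"dz": 0,"turn": 0.05},
    {"fingers": 1,"dx": 10,"dy": -35,"dz": 0,"turn": 0.03},
    {"fingers": 1,"dx": 10,"dy": -30,"dz": 0,"turn": 0},
    {"fingers": 1,"dx": 5,"dy": -20,"dz": 0,"turn": 0},
    {"fingers": 1,"dx": 0,"dy": 0,"dz": 0,"turn": 0},
    {"fingers": 1,"dx": 0,"dy": 0,"dz": 0,"turn": 0},
  ],
)

```text
clock: 7.9
position: [0.5007, -0.0071, 0.0401]
ee_rot: [0.03, 0.671, 0.74, 0.036]
contact_force: [0.2, 0.3, -0.6]
width: 0.0343
```

Request:
play_rows(
  series=[
    {"fingers": 1,"dx": 0,"dy": 0,"dz": -20,"turn": -0.014},
    {"fingers": 1,"dx": 5,"dy": 0,"dz": -6,"turn": 0},
    {"fingers": 1,"dx": 25,"dy": 2,"dz": 0,"turn": 0},
    {"fingers": 1,"dx": 30,"dy": 3,"dz": 0,"turn": 0},
    {"fingers": 1,"dx": 25,"dy": 2,"dz": 0,"turn": 0},
    {"fingers": 1,"dx": 10,"dy": 1,"dz": 0,"turn": 0},
    {"fingers": 1,"dx": 0,"dy": 0,"dz": 0,"turn": 0},
  ],
)

```text
clock: 8.48
position: [0.5954, 0.009, 0.0147]
ee_rot: [0.028, 0.674, 0.737, 0.035]
contact_force: [0.4, -0.4, -0.5]
width: 0.0345
```

Request:
play_rows(
  series=[
    {"fingers": 1,"dx": 4,"dy": -8,"dz": -1,"turn": 0},
    {"fingers": 1,"dx": 0,"dy": 0,"dz": -1,"turn": 0},
    {"fingers": 1,"dx": 0,"dy": 0,"dz": 0,"turn": 0},
  ],
)

```text
clock: 8.73
position: [0.5961, 0.0026, 0.0122]
ee_rot: [0.026, 0.673, 0.738, 0.034]
contact_force: [0.3, -0.3, -0.4]
width: 0.035
```

Request:
play_rows(
  series=[
    {"fingers": -1,"dx": 0,"dy": 0,"dz": 0,"turn": 0},
    {"fingers": -1,"dx": 0,"dy": 0,"dz": 0,"turn": 0},
    {"fingers": -1,"dx": 0,"dy": 0,"dz": 20,"turn": 0},
    {"fingers": -1,"dx": -20,"dy": -5,"dz": 30,"turn": 0},
    {"fingers": -1,"dx": -25,"dy": -20,"dz": 20,"turn": 0.05},
    {"fingers": -1,"dx": -25,"dy": -30,"dz": 10,"turn": 0.05},
    {"fingers": -1,"dx": -25,"dy": -30,"dz": 0,"turn": 0.05},
    {"fingers": -1,"dx": -25,"dy": -30,"dz": 0,"turn": 0.05},
    {"fingers": -1,"dx": -20,"dy": -30,"dz": 0,"turn": 0},
    {"fingers": -1,"dx": -10,"dy": -30,"dz": 0,"turn": 0},
    {"fingers": -1,"dx": 0,"dy": 0,"dz": 0,"turn": 0},
  ],
)

```text
clock: 9.65
position: [0.4316, -0.1761, 0.096]
ee_rot: [0.023, 0.59, 0.806, 0.034]
contact_force: [1.1, 0.2, -0.3]
width: 0.0852
```

Run:
```python
from h import *
a=get_image("side");b=get_image("top")
A=cv2.resize(a["pixels"][150:250,250:400,::-1],(780,300),interpolation=cv2.INTER_CUBIC)
B=cv2.resize(b["pixels"][150:220,260:410,::-1],(780,300),interpolation=cv2.INTER_CUBIC)
cv2.imwrite("pics/d1.png",np.vstack([A,B]))
S=get_state();w,x,y,z=S["ee_rot"];print(S["clock"],S["position"],"toolz",2*(x*z+w*y),2*(y*z-w*x),"th",2*np.arctan2(y,x))
c=np.array([.4699,-.2]);d=np.array([np.cos(.278),np.sin(.278)]);print("B grip",c-.042*d)
```

```text
9.75 [ 0.43203381 -0.17226792  0.0955948 ] toolz 0.07506756587067362 0.03166811210915271 th 1.8791977698979603
B grip [ 0.42951254 -0.21152619]
```

View pics/d1.png

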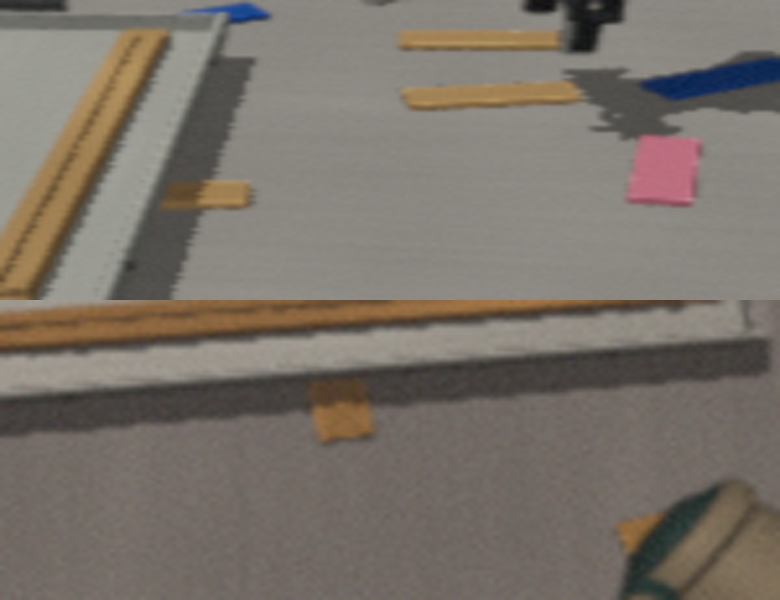

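Request:
play_rows(
  series=[
    {"fingers": -1,"dx": -2,"dy": -30,"dz": -30,"turn": -0.03},
    {"fingers": -1,"dx": 0,"dy": -8,"dz": -25,"turn": 0},
    {"fingers": -1,"dx": 0,"dy": 0,"dz": -10,"turn": 0},
    {"fingers": -1,"dx": 0,"dy": 0,"dz": 0,"turn": 0},
  ],
)

```text
clock: 10.08
position: [0.4328, -0.2076, 0.0314]
ee_rot: [0.024, 0.601, 0.798, 0.036]
contact_force: [-0.3, 0.6, 0.3]
width: 0.0853
```

Request:
play_rows(
  series=[
    {"fingers": -1,"dx": -4,"dy": -4,"dz": -10,"turn": 0},
    {"fingers": -1,"dx": -1,"dy": -1,"dz": -9,"turn": 0},
    {"fingers": 0,"dx": 0,"dy": 0,"dz": -1,"turn": 0},
  ],
)

```text
clock: 10.33
position: [0.4292, -0.2093, 0.011]
ee_rot: [0.024, 0.6, 0.799, 0.037]
contact_force: [-0.4, 0.3, -0.8]
width: 0.0757
```

Request:
play_rows(
  series=[
    {"fingers": 1,"dx": 0,"dy": 0,"dz": 0,"turn": 0},
    {"fingers": 1,"dx": 0,"dy": 0,"dz": 0,"turn": 0},
    {"fingers": 1,"dx": 0,"dy": 0,"dz": 0,"turn": 0},
    {"fingers": 1,"dx": 0,"dy": 0,"dz": 0,"turn": 0},
  ],
)

```text
clock: 10.67
position: [0.4309, -0.2075, 0.0125]
ee_rot: [0.025, 0.598, 0.8, 0.037]
contact_force: [0.4, -0.6, -0.2]
width: 0.0344
```

Request:
play_rows(
  series=[
    {"fingers": 1,"dx": 0,"dy": 0,"dz": 15,"turn": 0},
    {"fingers": 1,"dx": 10,"dy": 30,"dz": 15,"turn": -0.04},
    {"fingers": 1,"dx": 12,"dy": 35,"dz": 0,"turn": -0.05},
    {"fingers": 1,"dx": 12,"dy": 35,"dz": 0,"turn": -0.05},
    {"fingers": 1,"dx": 12,"dy": 35,"dz": 0,"turn": -0.05},
    {"fingers": 1,"dx": 10,"dy": 30,"dz": 0,"turn": 0},
    {"fingers": 1,"dx": 8,"dy": 25,"dz": 0,"turn": 0},
    {"fingers": 1,"dx": 0,"dy": 0,"dz": 0,"turn": 0},
    {"fingers": 1,"dx": 0,"dy": 0,"dz": 0,"turn": 0},
  ],
)

```text
clock: 11.42
position: [0.5024, -0.0119, 0.05]
ee_rot: [0.036, 0.677, 0.734, 0.038]
contact_force: [-0.5, 0.0, -0.4]
width: 0.0349
```

Request:
play_rows(
  series=[
    {"fingers": 1,"dx": -10,"dy": 3,"dz": -15,"turn": 0},
    {"fingers": 1,"dx": 0,"dy": 2,"dz": -10,"turn": 0},
    {"fingers": 1,"dx": 20,"dy": 2,"dz": -3,"turn": 0},
    {"fingers": 1,"dx": 30,"dy": 3,"dz": 0,"turn": 0},
    {"fingers": 1,"dx": 30,"dy": 2,"dz": 0,"turn": 0},
    {"fingers": 1,"dx": 15,"dy": 1,"dz": 0,"turn": 0},
    {"fingers": 1,"dx": 0,"dy": 0,"dz": 0,"turn": 0},
  ],
)

```text
clock: 12.0
position: [0.5869, -0.004, 0.0223]
ee_rot: [0.036, 0.679, 0.733, 0.037]
contact_force: [1.1, -1.1, -0.3]
width: 0.0347
```

Request:
play_rows(
  series=[
    {"fingers": 1,"dx": 10,"dy": 6,"dz": 0,"turn": 0},
    {"fingers": 1,"dx": 3,"dy": 0,"dz": 0,"turn": 0},
    {"fingers": 1,"dx": 0,"dy": 0,"dz": 0,"turn": 0},
  ],
)

```text
clock: 12.25
position: [0.5977, -0.0012, 0.0219]
ee_rot: [0.035, 0.68, 0.732, 0.035]
contact_force: [-1.1, 0.2, -0.2]
width: 0.0348
```

Request:
play_rows(
  series=[
    {"fingers": 1,"dx": 3,"dy": 5,"dz": -1,"turn": 0},
    {"fingers": 1,"dx": 0,"dy": 0,"dz": 0,"turn": 0},
  ],
)

```text
clock: 12.42
position: [0.5982, 0.0028, 0.0207]
ee_rot: [0.034, 0.681, 0.731, 0.034]
contact_force: [0.5, 0.5, -0.6]
width: 0.0349
```

Request:
play_rows(
  series=[
    {"fingers": -1,"dx": 0,"dy": 0,"dz": 0,"turn": 0},
    {"fingers": -1,"dx": 0,"dy": 0,"dz": 0,"turn": 0},
    {"fingers": -1,"dx": 0,"dy": 0,"dz": 20,"turn": 0},
    {"fingers": -1,"dx": -15,"dy": -10,"dz": 30,"turn": 0},
    {"fingers": -1,"dx": -20,"dy": -30,"dz": 10,"turn": 0.02},
    {"fingers": -1,"dx": -17,"dy": -36,"dz": 0,"turn": 0},
    {"fingers": -1,"dx": -17,"dy": -36,"dz": 0,"turn": 0},
    {"fingers": -1,"dx": -17,"dy": -36,"dz": 0,"turn": 0},
    {"fingers": -1,"dx": -17,"dy": -36,"dz": 0,"turn": 0},
    {"fingers": -1,"dx": -17,"dy": -36,"dz": 0,"turn": 0},
    {"fingers": -1,"dx": -15,"dy": -36,"dz": 0,"turn": 0},
    {"fingers": -1,"dx": -10,"dy": -36,"dz": 0,"turn": 0},
    {"fingers": -1,"dx": 0,"dy": -15,"dz": 0,"turn": 0},
    {"fingers": -1,"dx": 0,"dy": 0,"dz": 0,"turn": 0},
    {"fingers": -1,"dx": 0,"dy": 0,"dz": 0,"turn": 0},
  ],
)

```text
clock: 13.67
position: [0.4391, -0.3146, 0.0856]
ee_rot: [0.036, 0.67, 0.74, 0.033]
contact_force: [0.4, 1.1, 0.0]
width: 0.0857
```

Run:
```python
from h import *
a=get_image("side");b=get_image("top")
A=cv2.resize(a["pixels"][170:240,250:355,::-1],(780,300),interpolation=cv2.INTER_CUBIC)
B=cv2.resize(b["pixels"][150:195,290:370,::-1],(780,300),interpolation=cv2.INTER_CUBIC)
cv2.imwrite("pics/d2.png",np.vstack([A,B]))
S=get_state();w,x,y,z=S["ee_rot"];print(S["clock"],S["position"],"toolz",2*(x*z+w*y),2*(y*z-w*x),"th",2*np.arctan2(y,x))
```

```text
13.7667 [ 0.43966023 -0.31335393  0.08556672] toolz 0.09828292861345339 0.0013313082054227168 th 1.6722231790170954
```

View pics/d2.png

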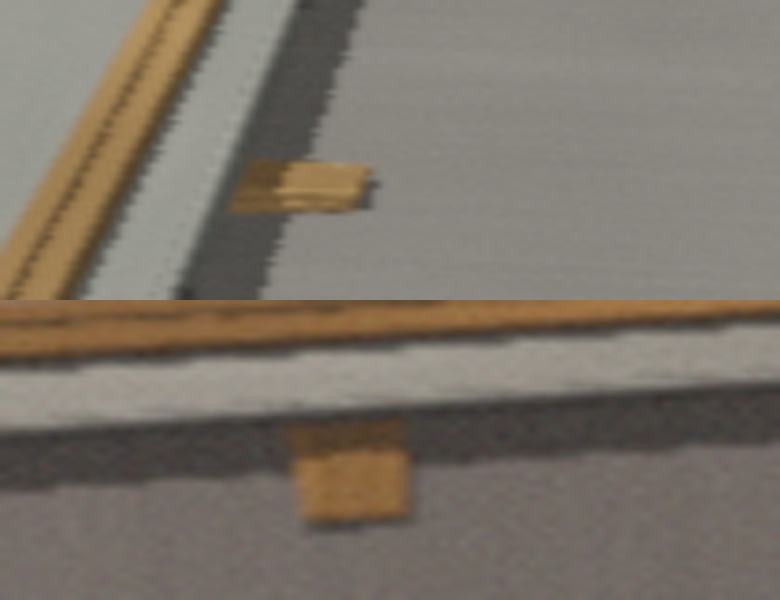

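Request:
play_rows(
  series=[
    {"fingers": -1,"dx": 6,"dy": -14,"dz": -30,"turn": 0.005},
    {"fingers": -1,"dx": 0,"dy": -2,"dz": -20,"turn": 0},
    {"fingers": -1,"dx": 0,"dy": 0,"dz": -5,"turn": 0},
    {"fingers": -1,"dx": 0,"dy": 0,"dz": 0,"turn": 0},
  ],
)

```text
clock: 14.1
position: [0.448, -0.3235, 0.0308]
ee_rot: [0.037, 0.665, 0.745, 0.034]
contact_force: [-0.4, -0.2, -0.1]
width: 0.0856
```

Request:
play_rows(
  series=[
    {"fingers": -1,"dx": 0,"dy": -6,"dz": -10,"turn": -0.005},
    {"fingers": -1,"dx": 0,"dy": -1,"dz": -8,"turn": 0},
    {"fingers": 0,"dx": 0,"dy": 0,"dz": -1,"turn": 0},
    {"fingers": 1,"dx": 0,"dy": 0,"dz": 0,"turn": 0},
    {"fingers": 1,"dx": 0,"dy": 0,"dz": 0,"turn": 0},
    {"fingers": 1,"dx": 0,"dy": 0,"dz": 0,"turn": 0},
    {"fingers": 1,"dx": 0,"dy": 0,"dz": 0,"turn": 0},
  ],
)

```text
clock: 14.68
position: [0.45, -0.3284, 0.0131]
ee_rot: [0.038, 0.665, 0.745, 0.035]
contact_force: [0.2, 0.3, -0.4]
width: 0.0344
```

Request:
play_rows(
  series=[
    {"fingers": 1,"dx": 0,"dy": 0,"dz": 15,"turn": 0},
    {"fingers": 1,"dx": 3,"dy": 25,"dz": 18,"turn": -0.02},
    {"fingers": 1,"dx": 4,"dy": 36,"dz": 0,"turn": 0},
    {"fingers": 1,"dx": 4,"dy": 36,"dz": 0,"turn": 0},
    {"fingers": 1,"dx": 4,"dy": 36,"dz": 0,"turn": 0},
    {"fingers": 1,"dx": 4,"dy": 36,"dz": 0,"turn": 0},
    {"fingers": 1,"dx": 4,"dy": 36,"dz": 0,"turn": 0},
    {"fingers": 1,"dx": 4,"dy": 36,"dz": 0,"turn": 0},
    {"fingers": 1,"dx": 4,"dy": 30,"dz": 0,"turn": 0},
    {"fingers": 1,"dx": 4,"dy": 25,"dz": 0,"turn": 0},
    {"fingers": 1,"dx": 3,"dy": 12,"dz": 0,"turn": 0},
    {"fingers": 1,"dx": 0,"dy": 0,"dz": 0,"turn": 0},
    {"fingers": 1,"dx": 0,"dy": 0,"dz": 0,"turn": 0},
  ],
)

```text
clock: 15.77
position: [0.4913, -0.0131, 0.0539]
ee_rot: [0.048, 0.675, 0.735, 0.036]
contact_force: [0.0, -0.3, -0.2]
width: 0.0345
```

Request:
play_rows(
  series=[
    {"fingers": 1,"dx": 0,"dy": 4,"dz": -14,"turn": 0},
    {"fingers": 1,"dx": 5,"dy": 3,"dz": -8,"turn": 0},
    {"fingers": 1,"dx": 25,"dy": 3,"dz": -1,"turn": 0},
    {"fingers": 1,"dx": 30,"dy": 3,"dz": 0,"turn": 0},
    {"fingers": 1,"dx": 25,"dy": 2,"dz": 0,"turn": 0},
    {"fingers": 1,"dx": 15,"dy": 1,"dz": 0,"turn": 0},
    {"fingers": 1,"dx": 0,"dy": 0,"dz": 0,"turn": 0},
  ],
)

```text
clock: 16.35
position: [0.595, -0.0033, 0.0295]
ee_rot: [0.048, 0.678, 0.733, 0.035]
contact_force: [0.3, 1.1, -0.2]
width: 0.0348
```

Request:
play_rows(
  series=[
    {"fingers": 1,"dx": 3,"dy": 6,"dz": 0,"turn": 0},
    {"fingers": 1,"dx": 1,"dy": 1,"dz": 0,"turn": 0},
    {"fingers": 1,"dx": 0,"dy": 0,"dz": 0,"turn": 0},
  ],
)

```text
clock: 16.6
position: [0.5983, 0.0019, 0.0291]
ee_rot: [0.048, 0.679, 0.732, 0.035]
contact_force: [0.4, -0.9, 1.3]
width: 0.0343
```

Request:
play_rows(
  series=[
    {"fingers": -1,"dx": 0,"dy": 0,"dz": 0,"turn": 0},
    {"fingers": -1,"dx": 0,"dy": 0,"dz": 0,"turn": 0},
    {"fingers": -1,"dx": 0,"dy": 0,"dz": 20,"turn": 0},
    {"fingers": -1,"dx": -15,"dy": 5,"dz": 30,"turn": 0},
    {"fingers": -1,"dx": -25,"dy": 25,"dz": 10,"turn": 0.05},
    {"fingers": -1,"dx": -22,"dy": 34,"dz": 0,"turn": 0.05},
    {"fingers": -1,"dx": -22,"dy": 34,"dz": 0,"turn": 0.05},
    {"fingers": -1,"dx": -22,"dy": 34,"dz": 0,"turn": 0.05},
    {"fingers": -1,"dx": -20,"dy": 34,"dz": 0,"turn": 0.01},
    {"fingers": -1,"dx": -18,"dy": 34,"dz": 0,"turn": 0},
    {"fingers": -1,"dx": -15,"dy": 34,"dz": 0,"turn": 0},
    {"fingers": -1,"dx": -10,"dy": 30,"dz": 0,"turn": 0},
    {"fingers": -1,"dx": 0,"dy": 10,"dz": 0,"turn": 0},
    {"fingers": -1,"dx": 0,"dy": 0,"dz": 0,"turn": 0},
    {"fingers": -1,"dx": 0,"dy": 0,"dz": 0,"turn": 0},
  ],
)

```text
clock: 17.85
position: [0.4072, 0.2796, 0.0905]
ee_rot: [0.042, 0.596, 0.801, 0.036]
contact_force: [0.2, -0.8, -0.7]
width: 0.0854
```

Run:
```python
from h import *
a=get_image("side");b=get_image("top")
A=cv2.resize(a["pixels"][170:310,250:390,::-1],(560,560),interpolation=cv2.INTER_CUBIC)
B=cv2.resize(b["pixels"][150:195,300:350,::-1],(230,560),interpolation=cv2.INTER_CUBIC)
cv2.imwrite("pics/d3.png",np.hstack([A,B]))
S=get_state();w,x,y,z=S["ee_rot"];print(S["clock"],S["position"],"toolz",2*(x*z+w*y),2*(y*z-w*x),"th",2*np.arctan2(y,x))
```

```text
17.95 [0.40798239 0.27875767 0.09055219] toolz 0.11132574012092528 0.006999256288407134 th 1.8595510562676587
```

View pics/d3.png

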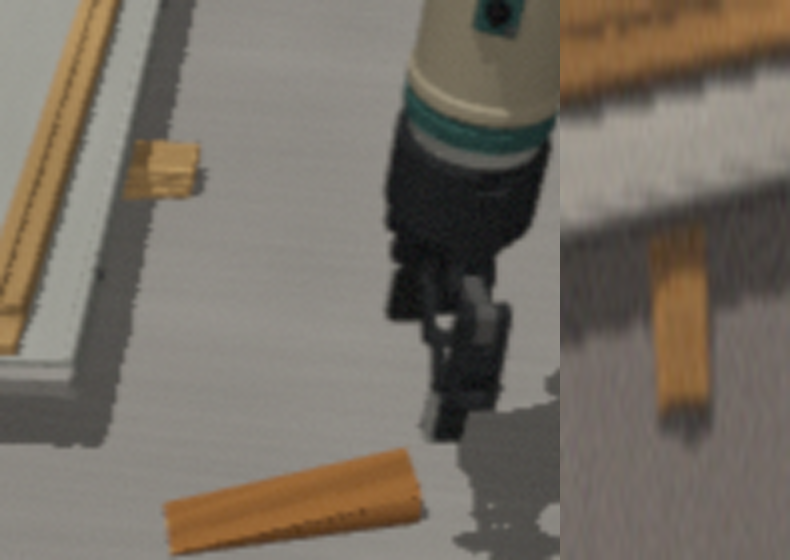

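Request:
play_rows(
  series=[
    {"fingers": -1,"dx": 8,"dy": 5,"dz": -20,"turn": 0.003},
    {"fingers": -1,"dx": 6,"dy": 4,"dz": -20,"turn": 0},
    {"fingers": -1,"dx": 0,"dy": 0,"dz": -5,"turn": 0},
    {"fingers": -1,"dx": 0,"dy": 0,"dz": 0,"turn": 0},
  ],
)

```text
clock: 18.28
position: [0.4246, 0.2833, 0.0455]
ee_rot: [0.044, 0.598, 0.799, 0.037]
contact_force: [-0.1, -0.8, 0.3]
width: 0.0857
```

Request:
play_rows(
  series=[
    {"fingers": -1,"dx": -1,"dy": 3,"dz": -15,"turn": 0},
    {"fingers": -1,"dx": 0,"dy": 1,"dz": -12,"turn": 0},
    {"fingers": 0,"dx": 0,"dy": 0,"dz": -3,"turn": 0},
    {"fingers": 1,"dx": 0,"dy": 0,"dz": 0,"turn": 0},
    {"fingers": 1,"dx": 0,"dy": 0,"dz": 0,"turn": 0},
    {"fingers": 1,"dx": 0,"dy": 0,"dz": 0,"turn": 0},
    {"fingers": 1,"dx": 0,"dy": 0,"dz": 0,"turn": 0},
    {"fingers": 1,"dx": 0,"dy": 0,"dz": 0,"turn": 0},
  ],
  squeeze=60,
)

```text
clock: 18.95
position: [0.4265, 0.2831, 0.0196]
ee_rot: [0.045, 0.601, 0.797, 0.038]
contact_force: [0.0, -0.4, -1.0]
width: 0.035
```

Request:
play_rows(
  series=[
    {"fingers": 1,"dx": 0,"dy": 0,"dz": 20,"turn": 0},
    {"fingers": 1,"dx": 0,"dy": -25,"dz": 18,"turn": -0.04},
    {"fingers": 1,"dx": 0,"dy": -35,"dz": 0,"turn": -0.05},
    {"fingers": 1,"dx": 0,"dy": -35,"dz": 0,"turn": -0.05},
    {"fingers": 1,"dx": 0,"dy": -35,"dz": 0,"turn": -0.05},
    {"fingers": 1,"dx": 0,"dy": -35,"dz": 0,"turn": 0},
    {"fingers": 1,"dx": 0,"dy": -35,"dz": 0,"turn": 0},
    {"fingers": 1,"dx": 5,"dy": -35,"dz": 0,"turn": 0},
    {"fingers": 1,"dx": 10,"dy": -30,"dz": 0,"turn": 0},
    {"fingers": 1,"dx": 10,"dy": -15,"dz": 0,"turn": 0},
    {"fingers": 1,"dx": 0,"dy": 0,"dz": 0,"turn": 0},
    {"fingers": 1,"dx": 0,"dy": 0,"dz": 0,"turn": 0},
  ],
)

```text
clock: 19.95
position: [0.454, -0.0067, 0.0653]
ee_rot: [0.054, 0.675, 0.735, 0.039]
contact_force: [-0.5, 0.7, -1.6]
width: 0.0352
```

Run:
```python
from h import *
a=get_image("side");b=get_image("top")
A=cv2.resize(a["pixels"][150:260,240:400,::-1],(780,536),interpolation=cv2.INTER_CUBIC)
cv2.imwrite("pics/d4.png",A)
S=get_state();w,x,y,z=S["ee_rot"];print(S["clock"],S["position"],"toolz",2*(x*z+w*y),2*(y*z-w*x),"th",2*np.arctan2(y,x))
```

```text
20.05 [ 0.45402875 -0.00560842  0.06531267] toolz 0.13303882636220707 -0.014728394004759324 th 1.6575112197972914
```

View pics/d4.png

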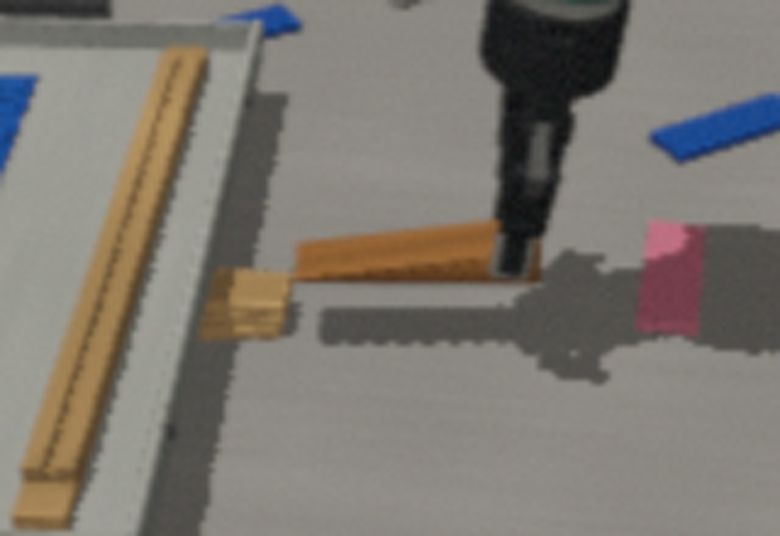

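Request:
play_rows(
  series=[
    {"fingers": 1,"dx": 0,"dy": -3,"dz": -12,"turn": 0},
    {"fingers": 1,"dx": 0,"dy": 0,"dz": -7,"turn": 0},
    {"fingers": 1,"dx": 0,"dy": 0,"dz": 0,"turn": 0},
  ],
)

```text
clock: 20.3
position: [0.4526, -0.0052, 0.0461]
ee_rot: [0.054, 0.673, 0.737, 0.04]
contact_force: [-0.1, 0.7, -0.0]
width: 0.0349
```

Request:
play_rows(
  series=[
    {"fingers": 1,"dx": 20,"dy": 0,"dz": 0,"turn": 0},
    {"fingers": 1,"dx": 20,"dy": 0,"dz": 0,"turn": 0},
    {"fingers": 1,"dx": 10,"dy": 0,"dz": -1,"turn": 0},
    {"fingers": 1,"dx": 0,"dy": 0,"dz": 0,"turn": 0},
  ],
)

```text
clock: 20.63
position: [0.4999, -0.0003, 0.0442]
ee_rot: [0.051, 0.671, 0.739, 0.039]
contact_force: [0.0, -0.8, -0.9]
width: 0.0344
```

Request:
play_rows(
  series=[
    {"fingers": 1,"dx": 6,"dy": -5,"dz": 0,"turn": -0.01},
    {"fingers": 1,"dx": 8,"dy": 0,"dz": 0,"turn": 0},
    {"fingers": 1,"dx": 6,"dy": 0,"dz": 0,"turn": 0},
    {"fingers": 1,"dx": 0,"dy": 0,"dz": 0,"turn": 0},
  ],
)

```text
clock: 20.97
position: [0.5188, -0.0041, 0.0438]
ee_rot: [0.049, 0.674, 0.736, 0.037]
contact_force: [0.4, 0.4, -0.5]
width: 0.0351
```

Request:
play_rows(
  series=[
    {"fingers": 1,"dx": 6,"dy": 0,"dz": 0,"turn": -0.002},
    {"fingers": 1,"dx": 5,"dy": 0,"dz": 0,"turn": 0},
    {"fingers": 1,"dx": 0,"dy": 0,"dz": 0,"turn": 0},
  ],
)

```text
clock: 21.22
position: [0.5299, -0.0042, 0.0438]
ee_rot: [0.049, 0.675, 0.735, 0.037]
contact_force: [-0.6, 0.3, -0.6]
width: 0.035
```

Request:
play_rows(
  series=[
    {"fingers": 1,"dx": 5,"dy": 0,"dz": 0,"turn": 0},
    {"fingers": 1,"dx": 3,"dy": 0,"dz": 0,"turn": 0},
  ],
)

```text
clock: 21.38
position: [0.5377, -0.0043, 0.0437]
ee_rot: [0.048, 0.675, 0.735, 0.037]
contact_force: [-0.4, -0.9, -0.4]
width: 0.0351
```

Run:
```python
from h import *
for i in range(3): np.save(f"pics/base{i}.npy",get_image("side")["pixels"])
print(get_state()["contact_force"],get_state()["position"])
```

```text
[-0.49156395 -0.12489791 -0.21150554] [ 0.53702626 -0.00417561  0.04350932]
```

Request:
play_rows(
  series=[
    {"fingers": 1,"dx": 3,"dy": 0,"dz": 0,"turn": 0},
    {"fingers": 1,"dx": 3,"dy": 0,"dz": 0,"turn": 0},
  ],
)

```text
clock: 21.7
position: [0.542, -0.004, 0.0432]
ee_rot: [0.047, 0.675, 0.735, 0.036]
contact_force: [0.1, -0.5, -0.6]
width: 0.0352
```

Request:
play_rows(
  series=[
    {"fingers": 1,"dx": 3,"dy": 0,"dz": 0,"turn": 0},
    {"fingers": 1,"dx": 2,"dy": 0,"dz": 0,"turn": 0},
  ],
)

```text
clock: 21.87
position: [0.5476, -0.004, 0.0433]
ee_rot: [0.047, 0.675, 0.735, 0.036]
contact_force: [-0.9, -0.3, -0.9]
width: 0.0348
```

Request:
play_rows(
  series=[
    {"fingers": 1,"dx": 3,"dy": 0,"dz": 0,"turn": 0},
  ],
)

```text
clock: 21.95
position: [0.5507, -0.0039, 0.0433]
ee_rot: [0.047, 0.675, 0.735, 0.036]
contact_force: [0.7, -0.3, -1.2]
width: 0.0352
```

Request:
play_rows(
  series=[
    {"fingers": 1,"dx": 3,"dy": 0,"dz": 0,"turn": 0},
  ],
)

```text
clock: 22.03
position: [0.554, -0.004, 0.0432]
ee_rot: [0.047, 0.675, 0.735, 0.036]
contact_force: [-0.3, -0.0, -1.8]
width: 0.035
```

Request:
play_rows(
  series=[
    {"fingers": 1,"dx": 3,"dy": 0,"dz": 0,"turn": 0},
  ],
)

```text
clock: 22.12
position: [0.5572, -0.0039, 0.0432]
ee_rot: [0.047, 0.675, 0.735, 0.036]
contact_force: [-0.0, -0.5, -0.7]
width: 0.0352
```

Request:
play_rows(
  series=[
    {"fingers": 1,"dx": 3,"dy": 0,"dz": 0,"turn": 0},
  ],
)

```text
clock: 22.2
position: [0.5602, -0.0039, 0.043]
ee_rot: [0.047, 0.675, 0.736, 0.035]
contact_force: [0.2, 0.0, -1.0]
width: 0.0352
```

Request:
play_rows(
  series=[
    {"fingers": 1,"dx": 3,"dy": 0,"dz": 0,"turn": 0},
  ],
)

```text
clock: 22.28
position: [0.563, -0.0038, 0.0427]
ee_rot: [0.046, 0.675, 0.736, 0.035]
contact_force: [-2.2, -0.1, -1.2]
width: 0.0349
```

Request:
play_rows(
  series=[
    {"fingers": 1,"dx": 3,"dy": 0,"dz": 0,"turn": 0},
  ],
)

```text
clock: 22.37
position: [0.5652, -0.0038, 0.0423]
ee_rot: [0.045, 0.675, 0.736, 0.034]
contact_force: [-5.0, -0.6, 2.5]
width: 0.035
```

Request:
play_rows(
  series=[
    {"fingers": 1,"dx": 3,"dy": 0,"dz": 0,"turn": 0},
  ],
)

```text
clock: 22.45
position: [0.5656, -0.0037, 0.0421]
ee_rot: [0.043, 0.675, 0.736, 0.032]
contact_force: [-11.9, -1.4, 15.0]
width: 0.0347
```

Request:
play_rows(
  series=[
    {"fingers": 1,"dx": 3,"dy": 0,"dz": 0,"turn": 0},
  ],
)

```text
clock: 22.53
position: [0.5657, -0.0037, 0.0423]
ee_rot: [0.04, 0.675, 0.736, 0.03]
contact_force: [-9.5, -1.2, 10.6]
width: 0.0346
```

```bash
cat > chk.py <<'E'
from h import *
im=[get_image("side") for _ in range(3)]
N=np.mean([i["pixels"] for i in im],0).mean(2);B=np.mean([np.load(f"pics/base{i}.npy") for i in range(3)],0).mean(2)
# shift of tray patches (front rim / top bar) by phase correlation
for n,(x0,y0,x1,y1) in dict(front=(240,160,292,185),mid=(236,185,282,225),bar=(232,215,276,255),runner=(80,255,200,285)).items():
    w=cv2.createHanningWindow((x1-x0,y1-y0),cv2.CV_64F)
    print(n,np.round(cv2.phaseCorrelate(B[y0:y1,x0:x1],N[y0:y1,x0:x1],w)[0],3))
M=[.6,.15,.06]; print("px per 2mm lip",proj(im[0],[[.62,.1,.066]])-proj(im[0],[[.62,.1,.064]]))
S=get_state();w,x,y,z=S["ee_rot"];print(S["clock"],S["position"],S["contact_force"],"toolz",2*(x*z+w*y),2*(y*z-w*x),"th",2*np.arctan2(y,x))
E
python3 chk.py
```

```text
front [-0.198  0.234]
mid [-1.747  2.939]
bar [ 0.514 -0.3  ]
runner [ 0.034 -0.016]
px per 2mm lip [[-0.0499857 -0.6125245]]
22.6833 [ 0.56611957 -0.00370043  0.0423319 ] [-7.22471815 -1.49830482  7.42903746] toolz 0.10110656839522375 -0.010603078836111203 th 1.6577881096639344
```

Request:
play_rows(
  series=[
    {"fingers": 1,"dx": 0,"dy": 0,"dz": 1,"turn": 0},
    {"fingers": 1,"dx": 0,"dy": 0,"dz": 0,"turn": 0},
  ],
)

```text
clock: 22.85
position: [0.566, -0.0037, 0.0436]
ee_rot: [0.041, 0.675, 0.736, 0.03]
contact_force: [0.3, 0.8, -2.5]
width: 0.0349
```

```bash
python3 chk.py
python3 - <<'E'
from h import *
a=get_image("side");b=get_image("top")
A=cv2.resize(a["pixels"][180:225,250:330,::-1],(780,400),interpolation=cv2.INTER_CUBIC)
B=cv2.resize(b["pixels"][155:205,285:365,::-1],(320,200),interpolation=cv2.INTER_CUBIC)
C=np.zeros((600,780,3),np.uint8);C[:400]=A;C[400:,:320]=B
cv2.imwrite("pics/d5.png",C)
E
```

```text
front [0.035 0.334]
mid [-0.239 -0.61 ]
bar [ 0.467 -0.521]
runner [ 0.094 -0.057]
px per 2mm lip [[-0.0499857 -0.6125245]]
23.0 [ 0.56602447 -0.00370598  0.04325981] [-1.07426431 -0.19774828 -1.62319149] toolz 0.10085940991913132 -0.010599259762797346 th 1.6577079362700227
```

View pics/d5.png

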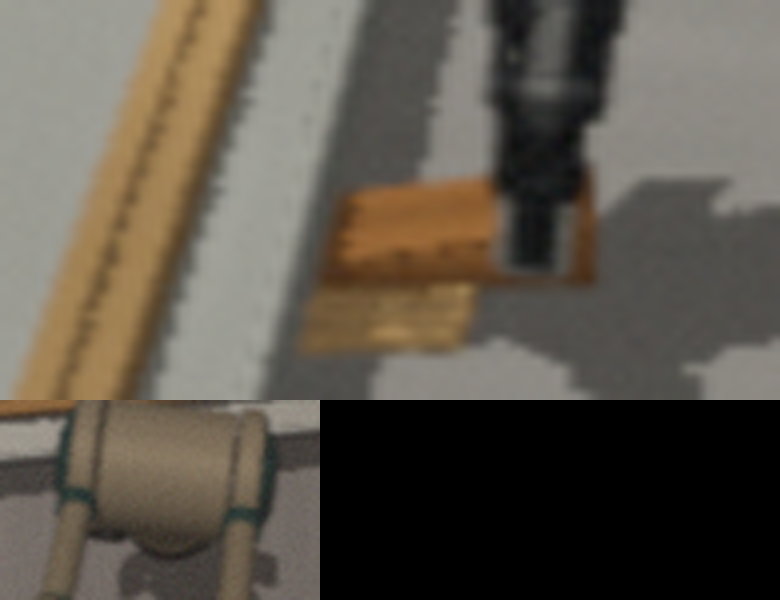

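Request:
play_rows(
  series=[
    {"fingers": 1,"dx": 3,"dy": 0,"dz": 0.5,"turn": 0},
  ],
)

```text
clock: 23.18
position: [0.5673, -0.0036, 0.0431]
ee_rot: [0.039, 0.675, 0.736, 0.029]
contact_force: [-5.9, -1.1, -1.1]
width: 0.0347
```

Request:
play_rows(
  series=[
    {"fingers": 1,"dx": 3,"dy": 0,"dz": 0.3,"turn": 0},
  ],
)

```text
clock: 23.27
position: [0.5687, -0.0035, 0.0428]
ee_rot: [0.038, 0.675, 0.736, 0.028]
contact_force: [-5.7, -0.6, -0.2]
width: 0.0353
```

Request:
play_rows(
  series=[
    {"fingers": 1,"dx": 3,"dy": 0,"dz": 0.3,"turn": 0},
  ],
)

```text
clock: 23.35
position: [0.5701, -0.0033, 0.0425]
ee_rot: [0.036, 0.675, 0.737, 0.027]
contact_force: [-5.7, -1.1, -0.6]
width: 0.0353
```

Request:
play_rows(
  series=[
    {"fingers": 1,"dx": 4,"dy": 0,"dz": 0.4,"turn": 0},
  ],
)

```text
clock: 23.43
position: [0.5716, -0.0032, 0.0424]
ee_rot: [0.034, 0.675, 0.737, 0.025]
contact_force: [-10.1, -1.2, 6.6]
width: 0.0351
```

Request:
play_rows(
  series=[
    {"fingers": 1,"dx": 4,"dy": 0,"dz": 0.4,"turn": 0},
  ],
)

```text
clock: 23.52
position: [0.5725, -0.003, 0.0424]
ee_rot: [0.031, 0.675, 0.737, 0.022]
contact_force: [-10.5, -0.9, 5.8]
width: 0.0347
```

```bash
python3 chk.py
python3 - <<'E'
from h import *
# rim-edge shift (pale->dark, top and bottom of rows) at rows clear of arm, column direction -> vertical via edge slope
im=[get_image("side") for _ in range(4)]
N=np.mean([i["pixels"] for i in im],0).mean(2);B=np.mean([np.load(f"pics/base{i}.npy") for i in range(3)],0).mean(2)
def e(G):
    o=[]
    for r in list(range(162,182))+list(range(222,252)):
        c0=int(293-(r-155)*.29)-10; d=-np.gradient(G[r,c0:c0+20]); k=int(d.argmax()); o.append(c0+k+.5*(d[k-1]-d[k+1])/(d[k-1]-2*d[k]+d[k+1]))
    return np.array(o)
s=e(N)-e(B); print("col shift",np.median(s[:20]).round(3),np.median(s[20:]).round(3))
def col(dz,P=(.62,.1,.064),s=-.0845):
    l=proj(im[0],[[P[0]-s*.1*-1*0,P[1],P[2]+dz],[P[0]+s*.05,P[1]+.05,P[2]+dz]]); return l
a0,a1=col(0),col(.002); m=(a0[1,0]-a0[0,0])/(a0[1,1]-a0[0,1]); print("expected col shift per 2mm",(a1[0,0]-a0[0,0])-m*(a1[0,1]-a0[0,1]))
E
```

```text
front [-0.228  0.144]
mid [ 0.209 -0.144]
bar [ 0.44  -0.011]
runner [ 0.108 -0.039]
px per 2mm lip [[-0.0499857 -0.6125245]]
23.6667 [ 0.57322885 -0.0030266   0.04242127] [-6.9681297  -0.57273189  3.22909878] toolz 0.07765477729319895 -0.009134483125971163 th 1.6586690090668337
col shift -0.074 -0.219
expected col shift per 2mm -0.19760133807709945
```

Request:
play_rows(
  series=[
    {"fingers": 1,"dx": 3,"dy": -0.5,"dz": 0.7,"turn": 0},
  ],
)

```text
clock: 23.95
position: [0.5735, -0.0031, 0.0425]
ee_rot: [0.03, 0.675, 0.737, 0.021]
contact_force: [-7.2, -0.0, -0.9]
width: 0.0347
```

Request:
play_rows(
  series=[
    {"fingers": 1,"dx": 4,"dy": -0.5,"dz": 0.7,"turn": 0},
  ],
)

```text
clock: 24.03
position: [0.5746, -0.0032, 0.0426]
ee_rot: [0.027, 0.675, 0.737, 0.019]
contact_force: [-7.8, 0.9, -0.0]
width: 0.0353
```

Run:
```python
from h import *
im=[get_image("side") for _ in range(6)]
N=np.mean([i["pixels"] for i in im],0).mean(2);Bs=[np.load(f"pics/base{i}.npy").mean(2) for i in range(3)]
def e(G,rs,off,w):
    o=[]
    for r in rs:
        c0=int(293-(r-155)*.29+off)-w; d=-np.gradient(G[r,c0:c0+2*w]); k=int(d[1:-1].argmax())+1; o.append(c0+k+.5*(d[k-1]-d[k+1])/(d[k-1]-2*d[k]+d[k+1]))
    return np.array(o)
for nm,rs in(("far",range(162,184)),("near",range(222,254))):
    b=[e(B,rs,0,9) for B in Bs]; n=[e(i["pixels"].mean(2),rs,0,9) for i in im]
    print(nm,np.mean(np.mean(n,0)-np.mean(b,0)).round(3),np.median(np.mean(n,0)-np.mean(b,0)).round(3),"frame sd",np.std([x.mean() for x in n]).round(3))
S=get_state();print(S["clock"],S["position"],S["contact_force"])
```

```text
far -0.306 -0.206 frame sd 0.037
near -0.288 -0.291 frame sd 0.014
24.3333 [ 0.57518078 -0.00330915  0.04253479] [-6.82297735  0.11753747 -0.12792226]
```

Run:
```python
from h import *
a=get_image("side")
cv2.imwrite("pics/d6.png",cv2.resize(a["pixels"][160:250,235:395,::-1],(800,450),interpolation=cv2.INTER_CUBIC))
S=get_state();print(S["clock"],S["position"],S["contact_force"],S["width"])
```

```text
24.3833 [ 0.57518137 -0.00329582  0.04253988] [-6.83769671  0.03133029  1.18986717] 0.03522352744749692
```

View pics/d6.png

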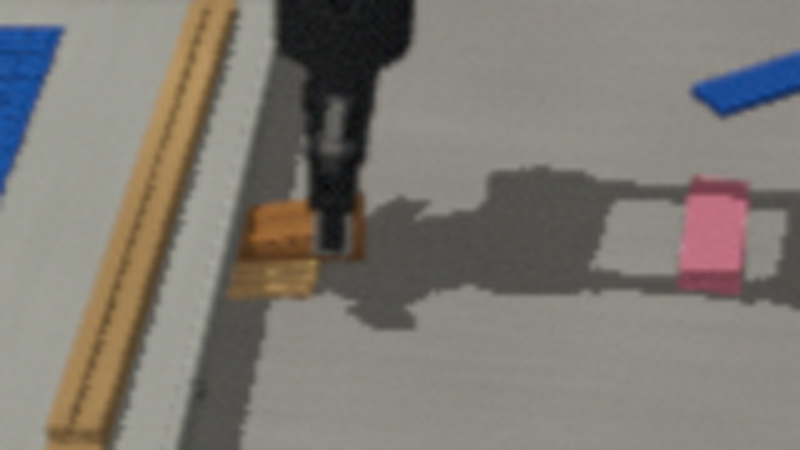

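```bash
python3 -c "
from rig import *
print(sign_off()); s=get_state(); print(s['clock'],s['contact_force'],s['position'])"
```

```text
the job is handed in; nothing more can be done
None
the job is handed in; nothing more can be done
```

I stacked three pine packers flat under the middle of the lip and pushed the wedge in thin end first. It is tight, the lip is up about 2 mm, and the job was handed in at about 24.4 s of the 72 s with the gripper still holding the wedge. I used three packers because touching the tray rim put the gap at about 33 mm.

**Last checks**
- The wedge had gone about 14 to 15 mm past first contact, which works out to about 2.1 mm of lift.
- A steady push of about 7 N was held, with almost no vertical force. From the assumed friction that implies about 1.8 mm of lift.
- The rim edge in the side camera moved by the equivalent of about 2 to 2.9 mm, but that reading is noisy. I judged the lift by all three figures together.
- The last picture shows the stack straight and the wedge lying flat on it. I did not go near the screwdriver, pliers or look-alikes; the last picture does not cover the screwdriver and pliers.

**What disagreed or went wrong**
- The wedge met the lip about 16 mm later than predicted, so the gap was probably nearer 35 mm than 33 mm. Three packers is right either way.
- The tool tilted by up to about 8° during the moves.
- One touch of the closed fingertips on the bench reached about 60 N.
- The wedge jammed briefly at about 12 N while the gripper was also pressing it down. Lifting the tool by 1 mm freed it.

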